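Hang the jar caddy from the link on the display arm

TASK

Take the steel link off its parking peg, hang it gently by its upper eye in the seat at the end of the display stand's arm, and let go of it. Then hang the two-jar caddy, upright, by its hook from the link's lower loop, whose adjustable bar may be clamped at any height, and, still holding it, draw it steadily down for a second so that the hook is home and carries about 7.5 newtons, its own weight included (never over 11). Let go gently and leave the chain hanging still; do not knock the other things on the bench about.

Things in the scene. Friction and masses are not known exactly. Their poses are not given: they have to be found in the camera images.
- stand: Fixed, rigid dark steel display stand. Origin at table level under the arm's seat; x points from the seat to the post (18 mm square, at x=+100 mm, 295 mm tall). Base plate 200 x 160 x 10 mm (x=-40 to +160). A square arm, 12 x 12 mm, runs level along x from the post to x=-16 mm, towards the robot, its top at z=262 mm.
- seat_top (a point): Centre of the seat on top of the arm (stand axes): a flat 22 mm long in x and 12 mm wide in y, between an end lip (x=-16 to -11 mm) and a collar (x=+11 to +16 mm), both 12 mm wide and standing 8 mm above the seat.
- park: Fixed parking peg: wooden block 70 x 100 x 20 mm (x=+20 to +90), a 14 mm post at x=+55 mm and on it a plain level 12 x 12 mm peg along x from -14 to +62 mm, top at z=95 mm, no lip. Origin at table level. The link starts hanging on it near x=0; it comes off by lifting about 10 mm, then moving to the peg's -x.
- link: Loose steel link, same from both sides, 0.15 kg. Origin: mid underside of its top bar, which sits on peg or arm. Upper eye 26 mm wide (y), 36 high (z=-36 to 0), 14 deep (x). Middle bar z=-42 to -36. Lower loop under it, 34 wide: its bottom bar (10 deep in x, 6 thick) is clamped, its top face anywhere from z=-66 to -84, not given: feel for it. Outer width 42. Grip tab: 18 (x) x 10 mm (y), z=6 to 48.
- caddy: Loose steel caddy with two small glass jars held fast, about 0.22 kg, standing on the table. Origin: centre of the underside of its base plate (70 mm x, 130 mm y). Jars at y=+-37 mm, 48 mm across, tops at z=88 mm. A stem 14 mm wide, 4 mm thick at x=-10 mm rises between them to a flat hook at the top (139 mm).
- caddy_grip (a point): Middle of the caddy's grip tab (caddy frame -62, 0, 105 mm; caddy axes): 20 mm in x, 10 mm thick in y, 40 mm tall (+-20 mm). A 10 x 10 mm neck at the tab's foot (z=85 to 95 mm of the caddy) joins it to the stem. Hanging, the tab is on the side of the chain nearer the robot.
- hook_in (a point): Middle of the underside of the hook's crown (caddy frame 0, 0, 135 mm; caddy axes). Crown 24 mm long in x, 14 mm wide, 4 mm thick; its tip at x=+8 to +12 mm points 10 mm down. The mouth between stem and tip is 16 mm, open below: the tip goes through the loop in the caddy's +x, then the caddy is lowered. Steel on steel: come down slowly (10 mm/s or less). Hung, this point is on the loop's bottom bar.
- jar_a: Lidded glass jar, 72 mm across, 110 mm tall. Bystander, leave where it is. Origin: centre of its underside.
- jar_b: Lidded glass jar, 72 mm across, 110 mm tall. Bystander, leave where it is. Origin: centre of its underside.
- jar_c: Open glass jar, 60 mm across, 70 mm tall. Bystander, leave where it is. Origin: centre of its underside.
- lid_a: Glass lid with knob, 70 mm across, 25 mm tall. Bystander, leave where it is. Origin: centre of its underside.
- tape: Cardboard roll core, 90 mm across, 24 mm tall. Bystander, leave where it is. Origin: centre of its underside.
- divider: Cardboard divider piece, 110 x 50 x 6 mm. Bystander, leave where it is. Origin: centre of its underside.
- spare_hook: Bent steel wire hook lying flat, 66 x 26 mm, 6 mm thick. Bystander, leave where it is. Origin: centre of its underside.
Not all that is in view belongs to the job. There is more than one size of the link; the one meant has the size given above.

How it is judged:
On the way, in this order (a step that is already met when the one before it is completed fails the run):
1. the link sits in the seat of the stand's arm, let go (horizontal distance between link and seat_top below 0.013 m and z of link in the frame of seat_top between -0.004 and 0.005 m and contact force between the fingers and link below 0.1 N), for 0.2 s.
2. the caddy's hook rests in the lower loop and is loaded with 5.5 to 11 N between hook and loop, kept up for 0.6 s, while the link stays in its seat (horizontal distance between link and seat_top below 0.013 m and z of link in the frame of seat_top between -0.004 and 0.005 m and x of hook_in in the frame of link between -0.008 and 0.008 m and y of hook_in in the frame of link between -0.014 and 0.014 m and z of hook_in in the frame of link between -0.088 and -0.062 m and contact force between caddy and link above 5.5 N), for 0.6 s.
At the end, for the whole second after the job is handed in: Link in the arm's seat (within 13 mm sideways, -4/+5 mm in height); caddy hanging on the loop's bar (hook within 8 mm in x, 14 mm in y of the link's middle, 62 to 88 mm below its origin, over 1.2 N on it); caddy within 0.15, link 0.2 rad of upright; nearly still (0.06 m/s, 0.6 rad/s) (horizontal distance between link and seat_top below 0.013 m and z of link in the frame of seat_top between -0.004 and 0.005 m and x of hook_in in the frame of link between -0.008 and 0.008 m and y of hook_in in the frame of link between -0.014 and 0.014 m and z of hook_in in the frame of link between -0.088 and -0.062 m and contact force between caddy and link above 1.2 N and angle between caddy's own z axis and vertical below 0.15 rad and angle between link's own z axis and vertical below 0.2 rad and linear speed of each of caddy, link below 0.06 m/s and angular speed of caddy below 0.6 rad/s); the robot touches nothing.
It fails at once if more than 11 N between the caddy and the link (contact force between caddy and link above 11 N).
It fails at once if more than 50 N between the link and the stand (contact force between link and stand above 50 N).
It fails at once if the caddy tipped more than 0.2 rad (angle between caddy's own z axis and vertical above 0.2 rad).
It fails at once if a bystander moved more than 30 mm (distance of any of jar_a, jar_b, jar_c, lid_a, tape, divider, spare_hook from where it was at the start of the episode above 0.03 m).
It also fails if it takes over 72 s, if anything falls off the work surface, if the arm or the gripper's body presses on something with over 40 N, if the wrist force passes 120 N, or if a joint passes its speed limit or range.

ROBOT

A 7-joint arm with a two-finger parallel gripper is mounted at the origin on the work surface. World frame = base frame: x ahead of the robot, y to its left, z up, the work surface at z = 0. Lengths are in m, angles in rad, forces in N, time in s.
With the tool pointing down it reaches from about 0.35 to 0.9 m from the base axis. Payload 19.9 kg.
Tool frame: the origin (TCP) lies between the finger pads; the fingertips stand 19 mm ahead of it and the grasp point (between the pads) is the TCP; z points along the fingers, y is the direction in which the jaws open and shut (so a half turn about z gives the same grasp; the last joint's range is limited). The gripper opens to 94 mm and grips with 3 to 60 N. Pads are 16 mm wide; open, the fingers measure 119 mm over their backs; the gripper's body (75 mm by 177 mm) begins 78 mm behind the grasp point.
Start: joints at [1.308, 0.417, -0.01, 1.614, 0.005, 1.111, -0.053], TCP at [0.137, -0.61, 0.224] pointing down, gripper open.
Joint ranges: [-2.81, 2.81], [-0.39, 2.02], [-1.27, 1.25], [0.06, 2.57], [-1.19, 4.33], [0.19, 2], [-2.82, 2.82]. Speed limits (rad/s): [1.89, 1.89, 2.39, 2.39, 3.01, 3.01, 3.01].

INTERFACE

Orientations are given as a 3x3 rotation matrix whose columns are the frame's x, y, z axes.
In Python, from rig import robot gives the robot as it stands. Calls block until the motion is done:
- robot.move_ptp(position, orientation): joint-space move of the TCP to a pose.
- robot.move_linear(position, velocity=0.15, frame=None, threshold=None): straight line of the TCP; frame=None keeps the orientation; velocity is the mean speed in m/s. With threshold (N) it stops when the force on the tool has changed by that much, and returns True; else False.
- robot.goto_joints(angles): joint-space move.
- robot.gripper_to(opening): finger opening in m; the grip force is fixed at half the most; returns when the fingers have stopped.
- robot.pause(seconds).
- robot.ik(position, orientation): joint angles nearest the present ones, or None.
- robot.get_state(): the state.
- robot.grab_frame(name): name is "scene" or "side" or "wrist"; returns the picture (384x512x3 uint8, red, green, blue); there is no depth.
- robot.camera_info(name): a dict with "fx", "fy", "cx", "cy" (pixels), "rvec" (rotation vector, rad) and "tvec" (3), from world to camera coordinates, as OpenCV has them. Camera axes: x right, y down, z forward; pixel columns grow to the right and rows downward; lengths in m; the calibration is good to about 2 mm. A picture is of the moment at which its call begins: read the wrist's pose just before it. camera_info takes no time and is no camera call; for the wrist camera it gives the pose at the moment of the call.
A pose or a line that the arm cannot do raises robot.PlanningError and nothing moves.
- robot.sign_off(): hands the job in, once; it reports no verdict.
The state is a dict: "time": time; "qpos": joint angles; "joint_vel": joint speeds; "effort": joint torques, N m; "ee_pos": TCP position; "tool_rot": TCP orientation; "force": force on the tool from outside, world axes, zero at the start; "moment": the same for the moment, N m; "opening": finger opening in m.
Only numpy, scipy, OpenCV 4.12 (cv2) and the standard library are available. Lean on these libraries where they do the work, as an engineer would, in place of code of your own. Each camera call takes 0.05 s, during which the arm holds its last target. There are 200 camera calls.

## Working session

There is one attempt and no reset: what is moved stays moved. The work goes in short steps, each a Python script; the robot and the scene stay as the last script left them, time stands still between calls to the robot, and variables do not carry over. Pictures are saved under pics/ and viewed, about 8 in all and at most 12, crops included, and the job is handed in when it is done.

```bash
ls; mkdir -p pics
python3 - <<'E'
from rig import robot
import cv2,numpy as np
for n in ("scene","side"):
    im=robot.grab_frame(n); cv2.imwrite(f"pics/{n}0.png",im[:,:,::-1])
    c=robot.camera_info(n); R=cv2.Rodrigues(np.array(c['rvec'],float))[0]
    print(n,c['fx'],c['cx'],c['cy'],-R.T@np.array(c['tvec']).ravel(),R[2])
s=robot.get_state();print(s['tool_rot'],s['force'],s['time'])
a=[cv2.imread(f"pics/{n}0.png") for n in("scene","side")]
E
```

```text
pics
scene 437.68825264443257 257.0466679499961 197.11972133813381 [ 1.21276818 -0.2912402   1.22112096] [-0.50917444  0.22725867 -0.83011739]
side 356.71372719271886 251.82308787249596 192.56209733636064 [0.37536505 0.95900932 0.74116989] [ 0.15483468 -0.84786269 -0.5071046 ]
[[ 9.75502913e-01  2.19986276e-01 -3.24763630e-04]
 [ 2.19986502e-01 -9.75502313e-01  1.08487528e-03]
 [-7.81499991e-05 -1.12974261e-03 -9.99999359e-01]] [-1.11070989  0.13280343  0.23918651] 0.1
```

View pics/scene0.png

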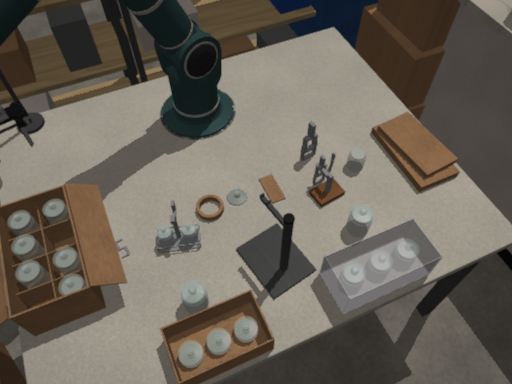

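View pics/side0.png

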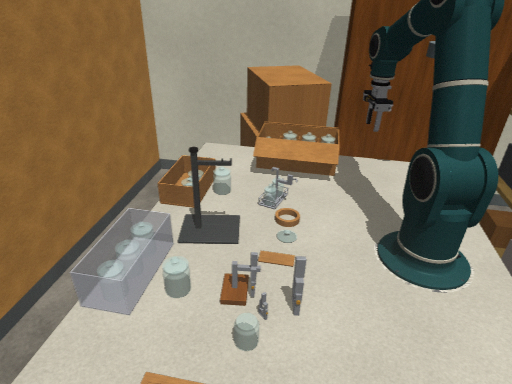

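Scene view: stand post (288,218) with its arm tip near (265,198); park block (326,192) with a link on its peg (321,172). Caddy at (178,235). Link candidates are the one on the peg (scene 321,172; side 253,272), a tall piece (scene 310,140; side 298,285) and a small one (scene 332,160; side 263,305). I'll enlarge to confirm which is which.

Run:
```python
import cv2,numpy as np
a=cv2.imread("pics/scene0.png");b=cv2.imread("pics/side0.png")
r=lambda im,x,y,w,h,W,H:cv2.resize(im[y:y+h,x:x+w],(W,H),interpolation=cv2.INTER_CUBIC)
t=np.hstack([r(a,290,115,80,95,336,400),r(b,210,245,110,95,463,400)])
u=np.hstack([r(a,230,180,100,50,400,200),r(a,145,195,100,50,400,200)])
cv2.imwrite("pics/c1.png",np.vstack([t[:,:799],u[:,:799]]))
```

```text
(no output)
```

View pics/c1.png

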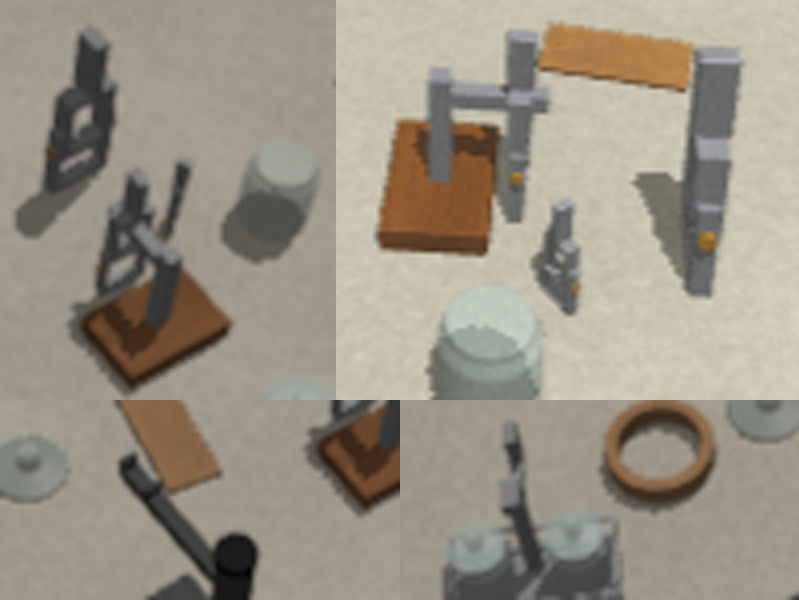

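The link on the peg (between the tall and the small decoy, hanging at the peg's free end) is the right one by location and proportion. I'll check its size by triangulating.

```bash
cat > h.py <<'E'
from rig import robot
import cv2,numpy as np
def cam(n):
    c=robot.camera_info(n);K=np.array([[c['fx'],0,c['cx']],[0,c['fy'],c['cy']],[0,0,1.]])
    R=cv2.Rodrigues(np.array(c['rvec'],float))[0];t=np.array(c['tvec'],float).reshape(3,1);return K,R,t
def ray(C,p):
    K,R,t=C;d=R.T@np.linalg.inv(K)@np.array([p[0],p[1],1.]);return (-R.T@t).ravel(),d
def plane(C,p,z):
    o,d=ray(C,p);return o+d*(z-o[2])/d[2]
def tri(C1,p1,C2,p2):
    o1,d1=ray(C1,p1);o2,d2=ray(C2,p2)
    s=np.linalg.lstsq(np.c_[d1,-d2],o2-o1,rcond=None)[0]
    a,b=o1+s[0]*d1,o2+s[1]*d2;return (a+b)/2,np.linalg.norm(a-b)
def proj(C,X):
    K,R,t=C;x=K@(R@np.array(X,float).reshape(3,1)+t);return (x[:2]/x[2]).ravel()
E
python3 - <<'E'
from h import *
np.set_printoptions(precision=4,suppress=True)
S=cam("scene");D=cam("side")
for n,a,b in [("parkpost",(330,174.4),(234.7,262.8)),("linktab",(322.6,157),(253.9,253.8)),("standpost",(288.8,218.8),(195,150)),("armtip",(262,195.5),(231,162))]:print(n,*tri(S,a,D,b))
print("plane linktab .143",plane(S,(322.6,157),.143),plane(D,(253.9,253.8),.143))
for p in [(83,322),(132,368),(230,322),(185,275)]:print("blk",plane(S,(290+p[0]/4.2,115+p[1]/4.21),.02))
for p in [(403,122),(499,122),(380,233),(487,240)]:print("blkD",plane(D,(210+(p[0]-336)/4.21,245+p[1]/4.21),.02))
for p in [(237,258),(277,293),(315,261),(274,227)]:print("base",plane(S,p,.01))
print("standpost z.295",plane(S,(288.8,218.8),.295),"tip .27",plane(S,(262,195.5),.27),"collar",plane(S,(267.5,202),.27))
print("hook .139",plane(S,(173.8,217),.139),"tab .125",plane(S,(172.8,202.5),.125))
for n,p in [("tape",(210,207)),("lid",(237,197)),("jarb",(194,300)),("jara",(360,222)),("jarc",(357,158))]:print(n,plane(S,p,0.02))
E
```

```text
parkpost [0.5442 0.2619 0.1037] 0.00033152891498514824
linktab [0.4949 0.2572 0.1391] 0.001461483588097798
standpost [0.7326 0.0054 0.2958] 0.0074195544583929825
armtip [ 0.6223 -0.0142  0.2594] 0.002517502607434509
plane linktab .143 [0.4983 0.2554 0.143 ] [0.4936 0.2611 0.143 ]
blk [0.5283 0.2068 0.02  ]
blk [0.5826 0.221  0.02  ]
blk [0.5766 0.3128 0.02  ]
blk [0.5218 0.3035 0.02  ]
blkD [0.5798 0.2216 0.02  ]
blkD [0.5159 0.2077 0.02  ]
blkD [0.5689 0.32   0.02  ]
blkD [0.5025 0.3115 0.02  ]
base [ 0.6482 -0.1075  0.01  ]
base [ 0.7996 -0.0454  0.01  ]
base [0.7555 0.104  0.01  ]
base [0.5968 0.0422 0.01  ]
standpost z.295 [0.7359 0.007  0.295 ] tip .27 [ 0.6301 -0.0169  0.27  ] collar [ 0.6546 -0.0124  0.27  ]
hook .139 [ 0.5123 -0.2427  0.139 ] tab .125 [ 0.4535 -0.2287  0.125 ]
tape [ 0.4478 -0.1179  0.02  ]
lid [ 0.4481 -0.0225  0.02  ]
jarb [ 0.7238 -0.2723  0.02  ]
jara [0.6987 0.2963 0.02  ]
jarc [0.4709 0.4254 0.02  ]
```

```bash
cat >> h.py <<'E'
def Rz(psi,tilt=0):
    c,s=np.cos(psi),np.sin(psi);R=np.array([[c,s,0],[s,-c,0],[0,0,-1.]])
    return R@cv2.Rodrigues(np.array([0,tilt,0.]))[0]
E
python3 - <<'E'
from h import *
import pickle
np.set_printoptions(precision=4,suppress=True)
out={};ims=[]
for n,p,y in [("caddy",(.42,-.24,.40),-.23),("stand",(.56,-.02,.50),.25),("link",(.44,.25,.36),.15)]:
    robot.move_ptp(np.array(p),Rz(y))
    C=cam("wrist");im=robot.grab_frame("wrist");out[n]=C
    K,R,t=C;T=robot.get_state();print(n,T['time'],T['ee_pos'],"cam in tool",T['tool_rot'].T@((-R.T@t).ravel()-T['ee_pos']),"fwd",T['tool_rot'].T@R[2],K[0])
    cv2.imwrite(f"pics/w_{n}.png",im[:,:,::-1]);ims.append(im[:,:,::-1])
pickle.dump(out,open("cams.pkl","wb"))
ims.append(ims[0]*0)
r=[cv2.resize(i,(400,300),interpolation=cv2.INTER_AREA) for i in ims]
cv2.imwrite("pics/w3.png",np.vstack([np.hstack(r[:2]),np.hstack(r[2:])]))
E
```

```text
caddy 1.9583 [ 0.4197 -0.2408  0.3996] cam in tool [ 0.0773  0.0002 -0.1605] fwd [-0.2649 -0.0016  0.9643] [313.2427   0.     258.6287]
stand 3.0917 [ 0.5597 -0.0218  0.4995] cam in tool [ 0.0773  0.0001 -0.1604] fwd [-0.2644 -0.0014  0.9644] [313.2427   0.     258.6287]
link 4.3833 [0.441  0.249  0.3604] cam in tool [ 0.0772  0.0002 -0.1604] fwd [-0.2645 -0.0013  0.9644] [313.2427   0.     258.6287]
```

View pics/w3.png

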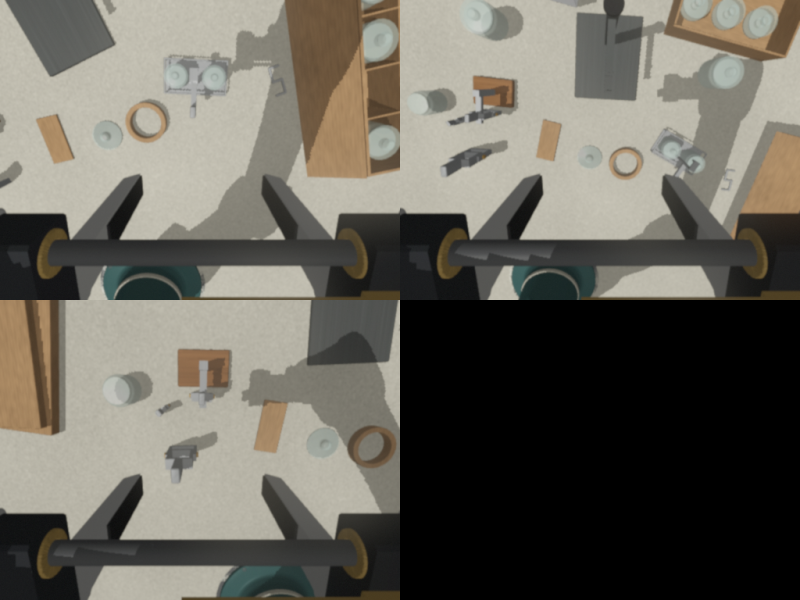

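Run:
```python
import cv2,numpy as np
r=lambda n,x,y,w,h,W,H:cv2.resize(cv2.convertScaleAbs(cv2.imread(f"pics/w_{n}.png")[y:y+h,x:x+w],alpha=1.6),(W,H),interpolation=cv2.INTER_CUBIC)
a=np.hstack([r("caddy",200,60,100,100,400,400),r("stand",215,0,100,100,400,400)])   # x4
b=np.zeros((200,800,3),np.uint8)
b[:,:400]=r("link",205,50,100,50,400,200);b[:,400:]=r("link",205,85,100,50,400,200)
cv2.imwrite("pics/c2.png",np.vstack([a,b]))
```

```text
(no output)
```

View pics/c2.png

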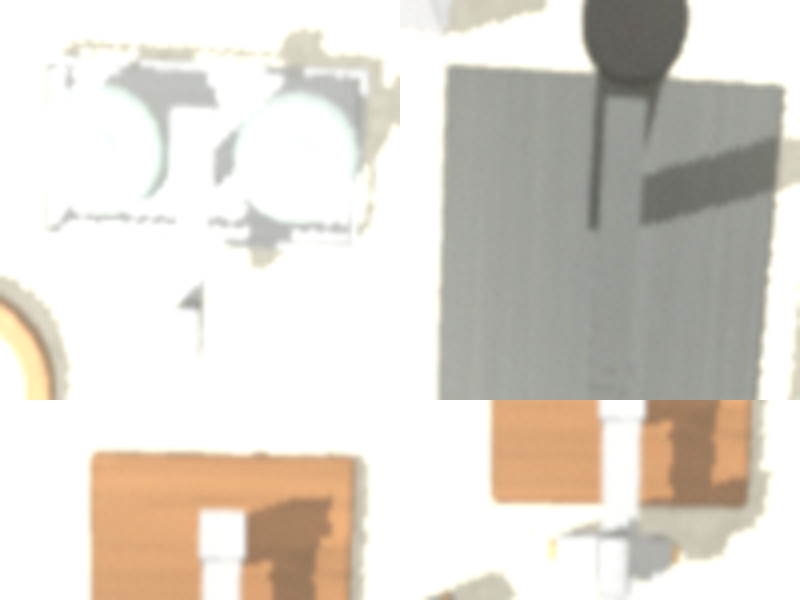

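Run:
```python
from h import *
import pickle
np.set_printoptions(precision=4,suppress=True)
o=pickle.load(open("cams.pkl","rb"))
L=o["link"];b=[plane(L,p,.02)[:2] for p in [(228.25,63.25),(293,64.25),(292.2,111.5),(228,110.5)]]
print("block",b); # far-left(+x,+y), far-right(+x,-y), near-right, near-left
v=lambda a:np.arctan2(a[1],a[0])
print("yaws",v(b[0]-b[1])-np.pi/2,v(b[3]-b[2])-np.pi/2,v(b[0]-b[3]),v(b[1]-b[2]))
yaw=np.mean([v(b[0]-b[1])-np.pi/2,v(b[3]-b[2])-np.pi/2]);c=np.mean(b,axis=0);d=np.array([np.cos(yaw),np.sin(yaw)])
print("park",yaw,"centre",c,"origin",c-.055*d,"dims",np.linalg.norm(b[0]-b[1]),np.linalg.norm(b[0]-b[3]))
print("post top",plane(L,(260.5,80),.104))
S=o["stand"];a=plane(S,(227,16.5),.01)[:2];e=plane(S,(310.75,21.75),.01)[:2];f=plane(S,(225,99.5),.01)[:2]
ys=v(a-e)-np.pi/2;d=np.array([np.cos(ys),np.sin(ys)])
print("stand",a,e,np.linalg.norm(a-e),ys,v(a-f),"origin",(a+e)/2-.16*d,"seat pix",proj(S,[*((a+e)/2-.16*d),.262]))
# brightened, equalised crops
w=cv2.imread("pics/w_stand.png");k=cv2.imread("pics/w_caddy.png")
cr=lambda im,x,y,g:cv2.resize(np.clip((im[y:y+100,x:x+100].astype(float)-g[0])*g[1],0,255).astype(np.uint8),(400,400),interpolation=cv2.INTER_CUBIC)
l=cv2.imread("pics/w_link.png")
cv2.imwrite("pics/c3.png",np.vstack([np.hstack([cr(w,220,60,(0,2.5)),cr(k,200,60,(70,1.4))]),]))
```

```text
block [array([0.573 , 0.3148]), array([0.5858, 0.2192]), array([0.5185, 0.2084]), array([0.5054, 0.3069])]
yaws 0.1326399885718017 0.13212385741453003 0.11590039013469314 0.15797953394252365
park 0.13238192299316587 centre [0.5457 0.2623] origin [0.4911 0.2551] dims 0.09645529306713382 0.06807906813473295
post top [0.5502 0.2632 0.104 ]
stand [0.7775 0.0943] [ 0.807  -0.0596] 0.15663590443116035 0.1896400414737407 0.19257998436064788 origin [ 0.6351 -0.0128] seat pix [266.8082 108.5167]
```

View pics/c3.png

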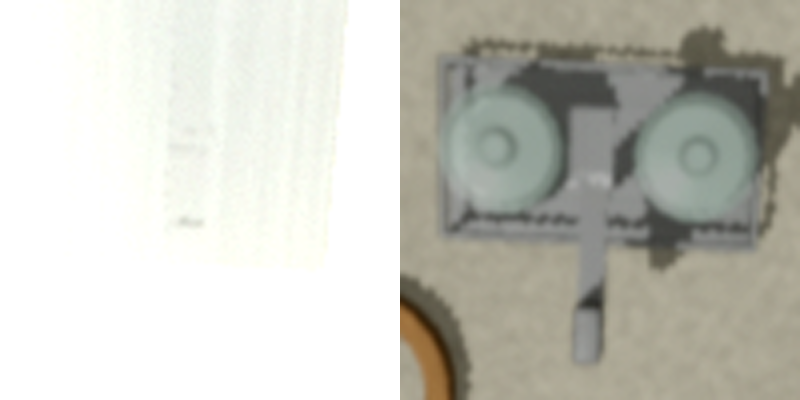

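Run:
```python
from h import *
import pickle
np.set_printoptions(precision=4,suppress=True)
o=pickle.load(open("cams.pkl","rb"));v=lambda a:np.arctan2(a[1],a[0])
S=o["stand"];print("seat",plane(S,(267.5,107),.264),"lip end",plane(S,(267.5,116.5),.268),"collar far",plane(S,(267.5,95),.27))
Kc=o["caddy"];t=plane(Kc,(246.75,144),.125);h=plane(Kc,(248.3,96),.139);a=plane(Kc,(223.75,96.75),.088);e=plane(Kc,(274.5,99),.088)
print("tab",t,"hook",h,np.linalg.norm((h-t)[:2]),"yaw",v(h-t),v(a-e)-np.pi/2,np.linalg.norm(a-e),"jars mid",(a+e)/2)
for p in [(50,62),(365,70),(355,245),(43,235)]: print(plane(Kc,(200+p[0]/4,60+p[1]/4),.0))
# Link approach
yaw=.132;d=np.array([np.cos(yaw),np.sin(yaw)]);L=plane(o["link"],(258.25,128.5),.143);print("link tab rough",L)
p=np.array([.4911,.2551,.20]);robot.move_ptp(p,Rz(yaw));robot.gripper_to(.045)
s=robot.get_state();print(s['time'],s['qpos'],s['force'])
C=cam("wrist");im=robot.grab_frame("wrist");cv2.imwrite("pics/w_l2.png",im[:,:,::-1]);pickle.dump(C,open("l2.pkl","wb"))
```

```text
seat [ 0.6371 -0.0131  0.264 ] lip end [ 0.6263 -0.0158  0.268 ] collar far [ 0.6503 -0.0095  0.27  ]
tab [ 0.4505 -0.2306  0.125 ] hook [ 0.511  -0.2482  0.139 ] 0.06300314002062628 yaw -0.28218683206936335 -0.2744897855776225 0.07325016780654237 jars mid [ 0.5102 -0.2474  0.088 ]
[ 0.5622 -0.194   0.    ]
[ 0.5286 -0.3221  0.    ]
[ 0.4592 -0.3033  0.    ]
[ 0.4946 -0.172   0.    ]
link tab rough [0.4931 0.2575 0.143 ]
5.9833 [ 0.0542  0.4045 -0.7382  1.8005  0.3093  1.0555 -2.2373] [0.0337 0.3961 0.8357]
```

View pics/w_l2.png

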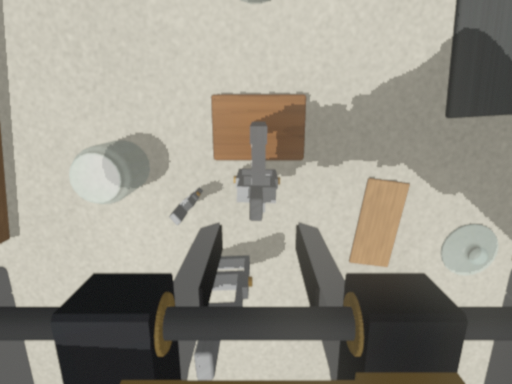

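Run:
```python
from h import *
import pickle
np.set_printoptions(precision=4,suppress=True)
C=pickle.load(open("l2.pkl","rb"));print("tab",plane(C,(257,206),.143),"tab near edge",plane(C,(256.5,219),.143))
print("pred tab at (.4911,.2551,.143)",proj(C,[.4911,.2551,.143]),"peg tip",proj(C,[.4911-.0139,.2551-.002,.095]))
S=cam("scene");D=cam("side")
print("decoy top",tri(S,(311.9,124.5),D,(300.5,257.4)))
im=cv2.imread("pics/w_l2.png")[115:235,190:310]
cv2.imwrite("pics/c4.png",cv2.resize(im,(600,600),interpolation=cv2.INTER_CUBIC))
```

```text
tab [0.4986 0.2574 0.143 ] tab near edge [0.4886 0.2565 0.143 ]
pred tab at (.4911,.2551,.143) [258.7788 216.0364] peg tip [259.0079 212.8482]
decoy top (array([0.3771, 0.2783, 0.1659]), np.float64(0.004109583272807714))
```

View pics/c4.png

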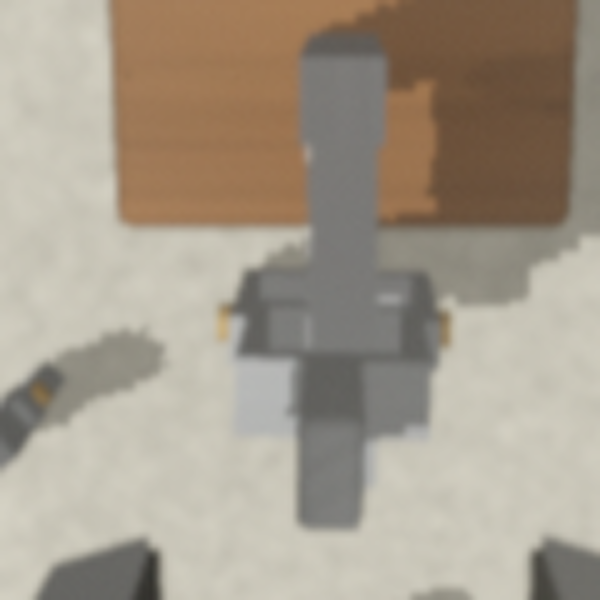

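Run:
```python
from h import *
np.set_printoptions(precision=4,suppress=True)
y=.132;R=Rz(y);d=np.array([np.cos(y),np.sin(y),0])
g=np.array([.4955,.2572,.128])
robot.move_linear(g+[0,0,.03],velocity=.1)if 0 else robot.move_linear(np.array([.4955,.2572,.165]),.08,frame=R)
hit=robot.move_linear(g,.05,threshold=8);print("hit",hit)
robot.gripper_to(0.0);s=robot.get_state();print(s['opening'],s['force'],s['ee_pos'],s['time'])
robot.move_linear(g+[0,0,.012],.04);print(robot.get_state()['force'])
robot.move_linear(g+[0,0,.012]-.036*d,.06);print(robot.get_state()['force'])
p=g-.036*d;p[2]=.38;robot.move_linear(p,.2)
ys=.19;e=np.array([np.cos(ys),np.sin(ys),0])
robot.move_ptp(np.array([.6365,-.0128,.38])-.06*e,Rz(ys))
robot.move_linear(np.array([.6365,-.0128,.309])-.06*e,.1)
s=robot.get_state();print(s['opening'],s['force'],s['ee_pos'],s['time'],s['qpos'])
import pickle
C=cam("wrist");im=robot.grab_frame("wrist")[:,:,::-1];j=robot.grab_frame("side")[:,:,::-1]
cv2.imwrite("pics/w_p.png",im);cv2.imwrite("pics/s_p.png",j);pickle.dump(C,open("p.pkl","wb"))
D=cam("side");q=proj(D,[.6,-.02,.26]).astype(int);print(q)
a=cv2.resize(im,(400,300));b=cv2.resize(j[q[1]-50:q[1]+55,q[0]-70:q[0]+70],(400,300),interpolation=cv2.INTER_CUBIC)
c=cv2.resize(im[0:150,156:356],(800,600),interpolation=cv2.INTER_CUBIC)[:, :]
cv2.imwrite("pics/p2.png",np.vstack([np.hstack([a,b]),cv2.resize(im[40:190,56:456],(800,300),interpolation=cv2.INTER_CUBIC)]))
```

```text
hit False
0.009872350153076229 [-0.1548 -0.2204  0.0948] [0.4955 0.2572 0.128 ] 8.15
[ 0.9891 -0.4386 -1.6597]
[ 1.2236 -0.0113 -1.0626]
0.009876742562876947 [-0.3507 -0.8401 -1.4132] [ 0.5779 -0.024   0.3096] 12.7083 [ 0.5083  0.3274 -0.6591  1.6101  0.2075  1.2744 -1.5665]
[238 161]
```

View pics/p2.png

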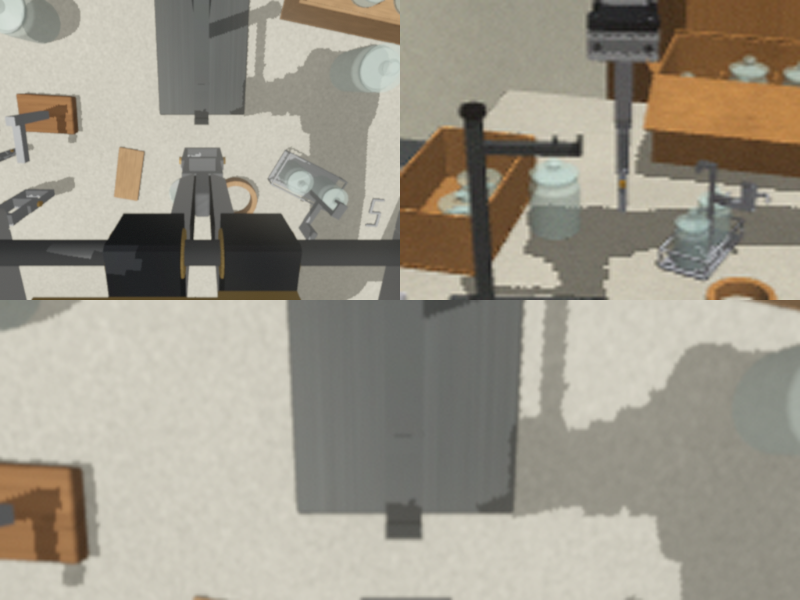

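Run:
```python
from h import *
import pickle
np.set_printoptions(precision=4,suppress=True)
C=pickle.load(open("p.pkl","rb"));D=cam("side")
e=np.array([np.cos(.19),np.sin(.19)])
t=plane(C,(257.5,159),.270)[:2];print("tip",t,"seat",t+.016*e)
print("tip half sides",plane(C,(250,158),.27),plane(C,(267,158),.27))
for z in(.262,.27):print("collar",plane(C,(257.5,107.5),z)[:2]-t)
# arm axis: centre line pixels at collar, via base centre line
print("base left/right at z=.01", plane(C,(56+297/2,40+213/2),.01),plane(C,(56+514/2,40+213/2),.01), plane(C,(56+288/2,40),.01),plane(C,(56+523/2,40),.01))
print(robot.get_state()['force'])
```

```text
tip [ 0.6219 -0.0147] seat [ 0.6376 -0.0117]
tip half sides [ 0.6217 -0.0099  0.27  ] [ 0.6237 -0.0206  0.27  ]
collar [0.0314 0.006 ]
collar [0.0314 0.006 ]
base left/right at z=.01 [0.5843 0.0582 0.01  ] [ 0.6141 -0.0977  0.01  ] [0.7244 0.0846 0.01  ] [ 0.754  -0.0704  0.01  ]
[-1.3908 -0.1049 -0.9649]
```

Run:
```python
from h import *
np.set_printoptions(precision=4,suppress=True)
e=np.array([np.cos(.19),np.sin(.19),0]);p=np.array([.637,-.0125,.309])
print(robot.move_linear(p,.05,threshold=6),robot.get_state()['force'])
p[2]=.298;robot.move_linear(p,.02);
p[2]=.290;print("hit",robot.move_linear(p,.008,threshold=3));s=robot.get_state();print(s['ee_pos'],s['force'],s['time'])
j=robot.grab_frame("side")[:,:,::-1]
robot.gripper_to(.04);s=robot.get_state();print(s['opening'],s['force'])
robot.pause(.3)
q=s['ee_pos'].copy();q[2]+=.10;robot.move_linear(q,.12)
q-= .09*e;robot.move_linear(q,.15);robot.pause(.3)
C=cam("wrist");im=robot.grab_frame("wrist")[:,:,::-1];k=robot.grab_frame("side")[:,:,::-1];m=robot.grab_frame("scene")[:,:,::-1]
D=cam("side");S=cam("scene")
c=lambda im,C,X,w,h:cv2.resize(im[int(proj(C,X)[1])-h:int(proj(C,X)[1])+h,int(proj(C,X)[0])-w:int(proj(C,X)[0])+w],(400,300),interpolation=cv2.INTER_CUBIC)
cv2.imwrite("pics/w_q.png",im)
X=[.637,-.012,.24]
cv2.imwrite("pics/q.png",np.vstack([np.hstack([c(j,D,X,40,30),c(k,D,X,40,30)]),np.hstack([c(m,S,X,60,45),cv2.resize(im,(400,300))])]))
import pickle;pickle.dump(C,open("q.pkl","wb"));print(robot.get_state()['time'])
```

```text
False [-0.5708  0.0082 -1.7466]
hit True
[ 0.637  -0.0125  0.295 ] [-0.3981  0.4123  5.4057] 15.4
0.040085955367259486 [ 0.2902 -0.071  -0.2643]
18.5917
```

View pics/q.png

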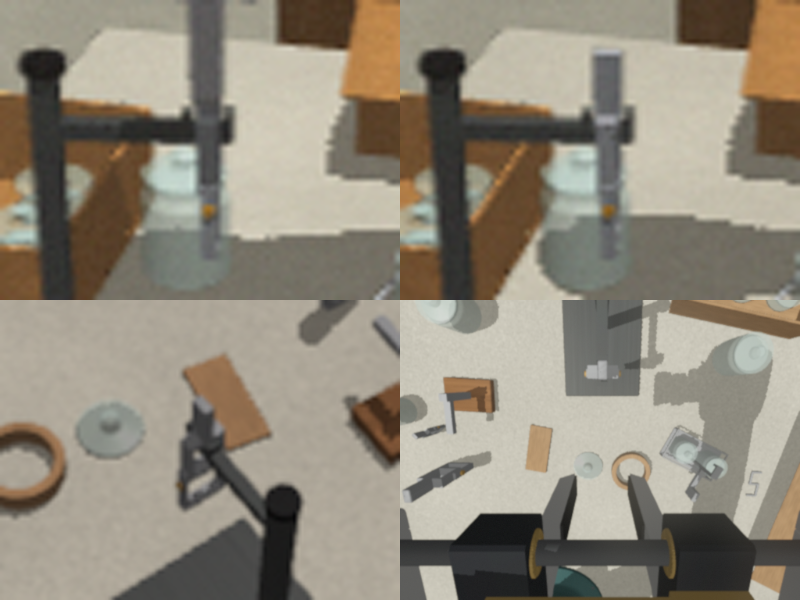

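Run:
```python
import cv2,numpy as np
im=cv2.imread("pics/w_q.png")
a=im[50:110,228:288];b=im[150:270,330:450]
r=lambda c:cv2.resize(c,(400,400),interpolation=cv2.INTER_CUBIC)
cv2.imwrite("pics/c5.png",np.hstack([r(a),r(b)]))
from h import *
e=np.array([np.cos(.19),np.sin(.19),0]);
for tilt in(-.2,-.25):
  for p,y in [((.4505,-.2307,.105),-.272),((.4505,-.2307,.20),-.272),(np.array([.637,-.0125,.182])-.097*e,.19),(np.array([.637,-.0125,.148])-.062*e,.19)]:
    print(robot.ik(np.array(p),Rz(y+np.pi,tilt)))
```

```text
[ 1.15055791  0.39610482 -0.83407938  2.13313836  0.49774507  0.58582147
  1.28734795]
[ 1.17470706  0.20061143 -0.81557611  2.05241678  0.18001049  0.7582246
  1.56366816]
[ 0.92165407  0.40743127 -1.07765469  1.98390302  0.47478124  0.80328453
  1.37035001]
[ 0.85737823  0.55783966 -1.08238511  1.93498369  0.66774765  0.81778663
  1.21584491]
[ 1.15860959  0.37292599 -0.82610604  2.16910398  0.50444844  0.51180412
  1.28325105]
[ 1.16717196  0.16667724 -0.78632235  2.08865474  0.13455378  0.68987531
  1.6079924 ]
[ 0.94408729  0.37644318 -1.07568498  2.02026981  0.45521883  0.72796028
  1.39049204]
[ 0.8780686   0.53253462 -1.08154276  1.97247609  0.67493522  0.74360219
  1.21022808]
```

View pics/c5.png

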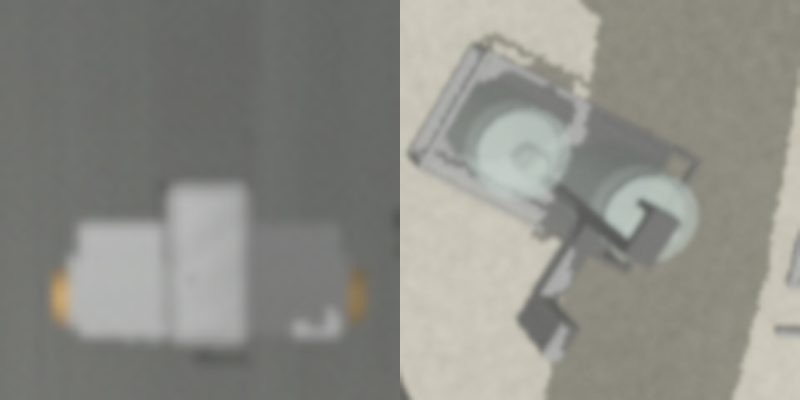

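Run:
```python
from h import *
import pickle
np.set_printoptions(precision=4,suppress=True)
C=pickle.load(open("q.pkl","rb"));f=lambda x,y,z:plane(C,(228+x/6.667,50+y/6.667),z)
print("link by tab",f(207.5,256,.310),"far edge-9mm",f(207.5,185,.310)-.009*np.array([np.cos(.19),np.sin(.19),0]),"shoulder far -7mm",f(207.5,222,.268)-.007*np.array([np.cos(.19),np.sin(.19),0]))
print("yaw pts",f(168,183,.31),f(247,183,.31))
e=np.array([np.cos(-.272),np.sin(-.272),0]);R=Rz(-.272+np.pi,-.2)
g=np.array([.4505,-.2307,.105])
robot.move_ptp(np.array([.4505,-.2307,.30])-.03*e,R);robot.gripper_to(.05)
robot.move_linear(g+[0,0,.06],.12)
j=robot.move_linear(g,.06,threshold=8);print("hit",j,robot.get_state()['time'],robot.get_state()['force'])
im=robot.grab_frame("wrist")[:,:,::-1];k=robot.grab_frame("side")[:,:,::-1];m=robot.grab_frame("scene")[:,:,::-1]
c=lambda im,C,X,w,h:cv2.resize(im[int(proj(C,X)[1])-h:int(proj(C,X)[1])+h,int(proj(C,X)[0])-w:int(proj(C,X)[0])+w],(400,300),interpolation=cv2.INTER_CUBIC)
for n,i in zip("wks",(im,k,m)):cv2.imwrite(f"pics/g_{n}.png",i)
pickle.dump(cam("wrist"),open("g.pkl","wb"))
cv2.imwrite("pics/g.png",np.vstack([np.hstack([c(k,cam("side"),g,60,45),c(m,cam("scene"),g,48,36)]),np.hstack([cv2.resize(im,(400,300)),im[:300,56:456]])]))
```

```text
link by tab [ 0.6375 -0.0125  0.31  ] far edge-9mm [ 0.6359 -0.0128  0.31  ] shoulder far -7mm [ 0.6369 -0.0126  0.268 ]
yaw pts [ 0.6442 -0.0068  0.31  ] [ 0.6458 -0.0153  0.31  ]
hit False 24.325 [-0.5341  0.3425 -0.6143]
```

View pics/g.png

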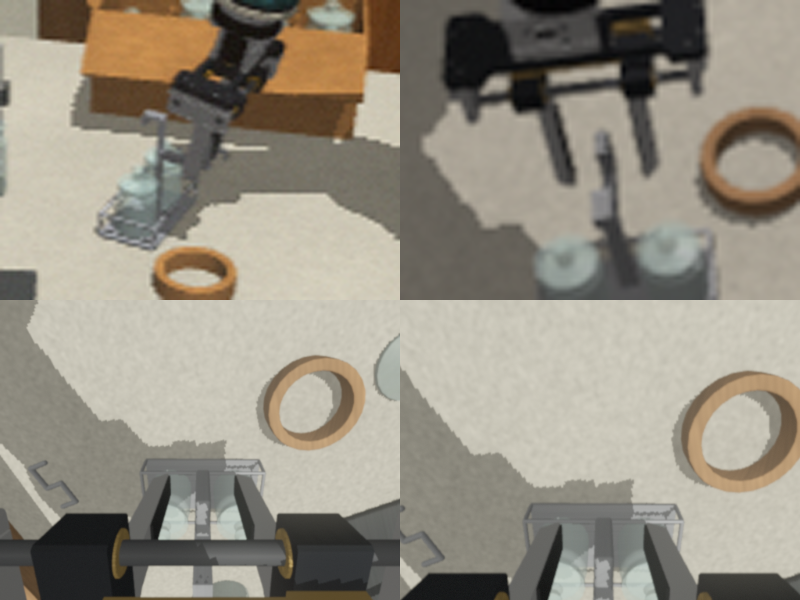

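```bash
cat >> h.py <<'E'
def F(n=8):
    a=[]
    for _ in range(n): robot.pause(.02); a.append(robot.get_state()['force'])
    return np.mean(a,axis=0),np.std(a,axis=0)
E
python3 - <<'E'
from h import *
np.set_printoptions(precision=3,suppress=True)
g=robot.get_state()['ee_pos'];print("tcp",g,F()[0])
robot.gripper_to(0.0);s=robot.get_state();print(s['opening'],F()[0])
robot.move_linear(g+[0,0,.02],.04);print("free",*F())
p=g.copy();p[2]=.187;robot.move_linear(p,.08)
e=np.array([np.cos(.19),np.sin(.19),0])
q=np.array([.637,-.0125,.187])-.102*e
robot.move_linear(q,.07,frame=Rz(.19+np.pi,-.2))
q[2]=.182;robot.move_linear(q,.03)
print("pre",*F());s=robot.get_state();print(s['ee_pos'],s['time'],s['opening'],s['moment'])
for n in("side","scene"):cv2.imwrite(f"pics/i_{n}.png",robot.grab_frame(n)[:,:,::-1])
# numeric check of the hook: grey-mask top of hook in side view near prediction
C=cam("side");h=q+.062*e+np.array([0,0,.034]);print("hook top pred pix",proj(C,h),"link bar",proj(C,[.637,-.0125,.262-.06]))
E
```

```text
tcp [ 0.451 -0.231  0.105] [-0.089  0.16   0.151]
0.009488579096261773 [0.192 0.211 0.055]
free [-0.186 -0.045 -2.511] [0.655 0.595 0.491]
pre [ 0.031  0.071 -2.289] [0.42  0.47  0.598]
[ 0.537 -0.032  0.182] 30.8583 0.00966161440559624 [-0.037  0.251  0.006]
hook top pred pix [238.733 174.569] link bar [226.181 178.218]
```

Run:
```python
from h import *
np.set_printoptions(precision=3,suppress=True)
e=np.array([np.cos(.19),np.sin(.19),0]);f0=F(15)[0];print("free",f0)
p=np.array([.637,-.0125,.182])-.060*e
print("ins hit",robot.move_linear(p,.03,threshold=4));f=F(10)[0];print("ins",f-f0,robot.get_state()['ee_pos'])
if np.linalg.norm(f-f0)<1.5:
    z=.182
    while z>.140:
        lo=robot.get_state()['ee_pos'].copy();p[2]=.140
        hit=robot.move_linear(p,.008,threshold=2.2)
        s=robot.get_state();z=s['ee_pos'][2];f=F(10)[0];print("z",z,"hook rel link",z+.03-.262,hit,f-f0,s['time'])
        if f[2]-f0[2]>1.0 or not hit:break
```

```text
free [ 0.009  0.215 -2.353]
ins hit False
ins [-0.015 -0.425  0.063] [ 0.578 -0.024  0.182]
z 0.15086475583865175 hook rel link -0.08113524416134826 True [-0.069 -0.096  8.334] 36.35
```

Run:
```python
from h import *
np.set_printoptions(precision=3,suppress=True)
f0=-2.35
for i in range(4):
    m,sd=F(10);s=robot.get_state();print(m,sd,"load",m[2]-f0,s['ee_pos'],s['time'])
    if i==0 and m[2]-f0>8.0:
        p=s['ee_pos'].copy();p[2]+=.0001;robot.move_linear(p,.005)
```

```text
[0.029 0.162 6.042] [0.425 0.442 0.356] load 8.39222096316058 [ 0.578 -0.024  0.151] 36.6833
[0.004 0.241 2.919] [0.42  0.631 0.462] load 5.269309494202469 [ 0.578 -0.024  0.151] 37.2
[ 0.068 -0.073  3.598] [0.359 0.495 0.439] load 5.948233711373296 [ 0.578 -0.024  0.151] 37.3667
[-0.173  0.089  3.839] [0.332 0.435 0.533] load 6.18880163890625 [ 0.578 -0.024  0.151] 37.5333
```

Run:
```python
from h import *
np.set_printoptions(precision=4,suppress=True)
f0=-2.35
p=robot.get_state()['ee_pos'].copy();L=F(15)[0][2]-f0;print(L)
if L<7: p[2]-=.00005;robot.move_linear(p,.005)
for i in range(6):
    m=F(10)[0];print("load",m[2]-f0,robot.get_state()['ee_pos'],robot.get_state()['time'])
    if m[2]-f0>9.3 and i==0: p[2]+=.00004;robot.move_linear(p,.005)
```

```text
6.5397621343462795
load 6.574720914352026 [ 0.5783 -0.0238  0.151 ] 38.2
load 6.533471590657863 [ 0.5783 -0.0238  0.151 ] 38.3667
load 6.875022912931167 [ 0.5783 -0.0238  0.151 ] 38.5333
load 7.2303602328014485 [ 0.5783 -0.0238  0.151 ] 38.7
load 6.9305311911679865 [ 0.5783 -0.0238  0.151 ] 38.8667
load 6.909046807164469 [ 0.5783 -0.0238  0.151 ] 39.0333
```

Run:
```python
from h import *
np.set_printoptions(precision=4,suppress=True)
f0=-2.35
for i in range(8):
    L=F(10)[0][2]-f0;print(L)
    if L<2.9:break
    p=robot.get_state()['ee_pos'].copy();p[2]+=.00004*max(1,(L-2.3)/2);robot.move_linear(p,.005)
robot.gripper_to(.013);robot.pause(.3);print(robot.get_state()['opening'],F(8)[0])
robot.gripper_to(.03);robot.gripper_to(.055);robot.pause(.2)
s=robot.get_state();z=s['tool_rot'][:,2];print(F(8)[0],s['time'])
p=s['ee_pos']-.06*z;robot.move_linear(p,.05);print("hit?",F(5)[0])
s=robot.get_state();p=s['ee_pos']-.08*z;robot.move_linear(p,.08)
import time
fr=[]
for i in range(3):
    robot.pause(.7);fr.append((robot.grab_frame("side").astype(int),robot.grab_frame("scene").astype(int)))
for k,n in enumerate(("side","scene")):
    C=cam(n);q=proj(C,[.637,-.0125,.16]).astype(int)
    cr=[f[k][q[1]-45:q[1]+45,q[0]-40:q[0]+40] for f in fr]
    print(n,[int((abs(cr[i]-cr[i+1]).max(axis=2)>25).sum()) for i in (0,1)])
    cv2.imwrite(f"pics/end_{n}.png",fr[-1][k][:,:,::-1].astype(np.uint8))
print(robot.get_state()['time'],F(5)[0])
```

```text
6.8222670433401795
5.951388664111896
5.271158107377209
4.460013039507958
4.184479400603381
3.5793339164837032
3.0637814981715383
2.7251158683396053
0.013228029470099073 [-0.2084 -0.2415  0.012 ]
[-0.0692 -0.1708  0.1378] 44.125
hit? [ 0.2476  0.1757 -0.3146]
side [2, 1]
scene [2, 2]
49.2417 [ 0.2753  0.0233 -0.0309]
```

Run:
```python
from h import *
np.set_printoptions(precision=1,suppress=True)
e=np.array([np.cos(.19),np.sin(.19),0]);y=np.array([-e[1],e[0],0]);L=np.array([.637,-.0125,.262])
for n in("side","scene"):
    C=cam(n);a=cv2.imread(f"pics/{n}0.png").astype(int);b=cv2.imread(f"pics/end_{n}.png").astype(int)
    m=(abs(a-b).max(axis=2)>22).astype(np.uint8);m=cv2.morphologyEx(m,cv2.MORPH_CLOSE,np.ones((3,3)))
    k,l,st,_=cv2.connectedComponentsWithStats(m)
    print(n,[list(s) for s in st[1:] if s[4]>25])
    o=L-[0,0,.081+.135]
    P=np.array([proj(C,o+i*.035*e+j*.065*y) for i in(-1,1) for j in(-1,1)]+[proj(C,o-.062*e+[0,0,.125]),proj(C,L+[0,0,.048])]);print(P.tolist() and P)
    for nm,X in [("jar_a",(.6987,.2963,.05)),("jar_b",(.7238,-.2723,.05)),("jar_c",(.4709,.4254,.03)),("lid",(.448,-.0225,.01)),("tape",(.448,-.118,.01))]:
        u,v=proj(C,X).astype(int);print(nm,(u,v),int(m[v-10:v+10,u-10:u+10].sum()),end=" ")
    print()
```

```text
side [[np.int32(249), np.int32(0), np.int32(263), np.int32(228), np.int32(16690)], [np.int32(456), np.int32(18), np.int32(22), np.int32(18), np.int32(165)], [np.int32(214), np.int32(147), np.int32(190), np.int32(89), np.int32(4732)], [np.int32(403), np.int32(171), np.int32(5), np.int32(16), np.int32(30)], [np.int32(401), np.int32(197), np.int32(4), np.int32(19), np.int32(43)], [np.int32(362), np.int32(224), np.int32(11), np.int32(15), np.int32(49)], [np.int32(244), np.int32(252), np.int32(15), np.int32(46), np.int32(354)]]
[[237.9 208.4]
 [236.4 230.1]
 [218.2 208. ]
 [214.9 229.7]
 [245.5 187. ]
 [225.6 146.8]]
jar_a (np.int64(175), np.int64(278)) 0 jar_b (np.int64(222), np.int64(179)) 104 jar_c (np.int64(249), np.int64(338)) 0 lid (np.int64(281), np.int64(232)) 0 tape (np.int64(284), np.int64(217)) 7 
scene [[np.int32(0), np.int32(0), np.int32(41), np.int32(46), np.int32(968)], [np.int32(125), np.int32(0), np.int32(39), np.int32(47), np.int32(756)], [np.int32(177), np.int32(0), np.int32(99), np.int32(184), np.int32(8131)], [np.int32(161), np.int32(37), np.int32(20), np.int32(13), n
[... 335 characters left out ...]
2), np.int32(13), np.int32(16), np.int32(94)], [np.int32(172), np.int32(145), np.int32(20), np.int32(9), np.int32(48)], [np.int32(103), np.int32(154), np.int32(180), np.int32(141), np.int32(8018)], [np.int32(305), np.int32(154), np.int32(23), np.int32(44), np.int32(355)], [np.int32(236), np.int32(272), np.int32(6), np.int32(8), np.int32(35)], [np.int32(0), np.int32(352), np.int32(26), np.int32(29), np.int32(378)]]
[[239.7 240.6]
 [274.2 219.3]
 [252.9 257.7]
 [287.8 235.4]
 [251.6 201.5]
 [264.8 188.1]]
jar_a (np.int64(361), np.int64(217)) 0 jar_b (np.int64(192), np.int64(296)) 1 jar_c (np.int64(357), np.int64(156)) 0 lid (np.int64(237), np.int64(198)) 0 tape (np.int64(210), np.int64(208)) 0
```

```bash
python3 -c "
from rig import robot
robot.sign_off();print(robot.get_state()['time'])"
```

```text
the job is handed in; nothing more can be done
the job is handed in; nothing more can be done
```

The link and caddy are hung and let go, and I handed the job in about 49 s into the 72 s allowed. No verdict came back.

- **Link:** I lifted it off the peg and set it down in the arm's seat. It touched at exactly the height I expected. A later picture put it within about 1 mm of the seat centre I had measured.
- **Caddy:** I took it by its tab with the tool tilted 0.2 rad and passed the hook through the loop. The bar turned up by touch about 81 mm below the link's origin, which only fits a properly seated hook.
- **Pull:** The wrist force showed about 8.4 N for roughly 0.5 s. It then dropped to between 5.3 and 6.2 N when I corrected by 0.1 mm. After a fine adjustment it held 6.5 to 7.2 N for just over a second. That is slightly under the 7.5 N aimed for, but inside the 5.5 to 11 N band. The first contact overshot the 2.2 N stop I had set, and I did not record its peak.
- **Release:** I eased the load down to the caddy's own weight, opened the jaws and backed away. The wrist force was then near zero.

**Last checks:**
- Three frames 0.7 s apart showed no motion of the chain.
- The changed area in the side view lines up with where an upright, hanging caddy should appear.
- Jars a and c and the lid showed no change in either view. Jar_b and the tape changed only in the side view (104 and 7 pixels), most likely because the hanging caddy overlaps jar_b there. The divider and spare hook were not checked individually.
- I had used all 12 picture views, so the final state was checked only by numbers, not seen.

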